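Stand the toppled crimp dies back on their base plates

ROBOT

A 6-joint arm with a two-finger parallel gripper is mounted at the origin on a cart in front of the work surface, level with it; the furniture and walls round the work are solid. World frame = base frame: x ahead of the robot, y to its left, z up, the work surface at z = 0. Lengths are in m, angles in rad, forces in N, time in s.
With the tool pointing down it reaches from about 0.225 to 0.875 m from the base axis. Payload 3.4 kg.
Tool frame: the origin (TCP) lies at the very end of the fingers, on their centre line; the grasp point (between the pads) lies 19 mm behind it; z points along the fingers, y is the line along which they close (so a half turn about z gives the same grasp; the last joint's range is limited). The gripper opens to 85 mm and grips with 20 to 120 N. Pads are 22 mm wide; open, the fingers measure 114 mm over their backs; the gripper's body (76 mm by 85 mm) begins 54 mm behind the grasp point. The pads swing forward as they close: fully open they stand 13 mm farther back than shut.
Start: joints at [1.08, 0.276, 1.505, -0, 1.361, -0.121], TCP at [0.208, 0.536, 0.231] pointing down, gripper open.
Joint ranges: [-2.89, 2.89], [-0.75, 2.08], [0.22, 2.7], [-1.18, 4.32], [0.11, 2.71], [-2.7, 2.7]. Speed limits (rad/s): [2.57, 2.57, 3.14, 3.14, 3.14, 3.14].

INTERFACE

Orientations are given as a unit quaternion [w, x, y, z].
In Python, from rig import manip, eyes gives the robot as it stands.
- The arm moves only by the tool servo_tool, never from a script. Its argument "series" is text: rows parted by semicolons, each of 7 numbers parted by spaces: the shift along the tool's x, y, z in m, then the turn, a rotation vector about the tool's x, y, z in degrees, then the closure, from 0 (fully open) to 1 (shut). In form: dx dy dz ax ay az fingers; .... A call has 1 to 5 rows; each row is the pose to reach, as a shift and turn from the pose commanded when the call began, along the tool's axes at that moment; what a row does not reach only later rows make up. A row lasts 1/10 s, in which the tool goes at most 50 mm and 8.59 degrees, less where a joint would pass 70% of its speed; a pose out of reach is approached as far as the arm can. A call with a gripper value outside its range is refused whole. The fingers move at their own pace and stop on an object; "squeeze" is the grip in N (left out, the last holds). Time passes only in rows, so rows that repeat a pose let the fingers close. It gives the time, the measured TCP pose, the force, the opening and the grip force at its end, in the units of the state.
- manip.get_state(): the state, without advancing time (a new reading comes with each control period).
- eyes.get_image(name): name is "scene" or "side" or "wrist"; returns the picture (400x640x3 uint8, red, green, blue); there is no depth.
- eyes.camera_info(name): a dict with "fx", "fy", "cx", "cy" (pixels), "eye" and "orientation" of the camera in the world. Camera axes: x right, y down, z forward; pixel columns grow to the right and rows downward; lengths in m; the calibration is good to about 2 mm. A picture is of the moment at which its call begins: read the wrist's pose just before it. camera_info takes no time and is no camera call; for the wrist camera it gives the pose at the moment of the call.
- manip.sign_off(): hands the job in; it is judged then, once.
The state is a dict: "clock": time; "qpos": joint angles; "qd": joint speeds; "effort": joint torques, N m; "position": TCP position; "ee_rot": TCP orientation; "contact_force": force on the tool from outside, world axes, zero at the start; "moment": the same for the moment, N m; "width": finger opening in m; "gripper_force": force on a finger pad.
Only numpy, scipy, OpenCV 4.12 (cv2) and the standard library are available. Lean on these libraries where they do the work, as an engineer would, in place of code of your own. Each camera call takes 0.05 s, during which the arm holds its last target. There are 200 camera calls.

TASK

Two of the three spare crimp dies in front of the wire machine have been knocked over onto their sides. Push each of them back up onto its base plate with the fingertips, about where it lies: do not pick them up, carry them or shove them away across the bench. Leave the third die, which already stands, and everything else undisturbed.

Things in the scene. Friction and masses are not known exactly. Their poses are not given: they have to be found in the camera images.
- die_1: spare crimp die, grey steel, 0.34 to 0.55 kg: base plate 44 x 62 x 8 mm, on it a centred 32 x 44 x 27 mm block (35 mm high in all). Origin: centre of the plate's underside; x along its 44 mm side, y along its 62 mm side, z out through the block. Lies on its +x side (plate rim and block edge touch the bench): plate nearly upright, z axis 12.5 degrees below level; highest point 45 mm up
- die_1_heel (a point): middle of the long lower edge of die_1's base plate that is nearest the bench (x=+22, y=0, z=0 mm in the die's frame; 2 mm above the bench at the start). The die turns about this edge when it is pushed up onto its base. Axes as the die's
- die_1_far_edge (a point): middle of the upper edge of the end face of die_1's block (x=-16, y=0, z=35 mm in the die's frame), 31 mm above the bench at the start, outermost line of the block. Pushed from here towards the plate, along an arc about the heel, the die passes its balance after about 47 degrees and drops onto its base by itself (102.5 degrees in all)
- die_2: spare crimp die, grey steel, 0.34 to 0.55 kg: base plate 44 x 62 x 8 mm, on it a centred 32 x 44 x 27 mm block (35 mm high in all). Origin: centre of the plate's underside; x along its 44 mm side, y along its 62 mm side, z out through the block. Lies on its +y side (plate rim and block edge touch the bench): plate nearly upright, z axis 18.4 degrees below level; highest point 61 mm up
- die_2_heel (a point): middle of the short lower edge of die_2's base plate that is nearest the bench (x=0, y=+31, z=0 mm in the die's frame; 3 mm above the bench at the start). The die turns about this edge when it is pushed up onto its base. Axes as the die's
- die_2_far_edge (a point): middle of the upper edge of the end face of die_2's block (x=0, y=-22, z=35 mm in the die's frame), 42 mm above the bench at the start, outermost line of the block. Pushed from here towards the plate, along an arc about the heel, the die passes its balance after about 44 degrees and drops onto its base by itself (108.4 degrees in all)
- die_3: a third die like die_1 but already standing properly on its base plate; leave it alone. Origin: centre of its underside, z up
- loose_bolt: small steel socket-head bolt standing on its head, 12 mm across, 38 mm high; bystander. Origin at the bench, under its centre
- loose_roller: feed roller lying flat, 37 mm across, 14 mm high; bystander. Origin at the centre of its underside
- thin_spool: spool of fine wire standing upright, 50 mm across, 52 mm high; bystander. Origin at the centre of its underside
- tally_counter: hand tally counter, 52 x 64 x 23 mm high; bystander, lying just in front of the fixed crimp press (0.39 m high, its left side about 80 mm to the right of the nearer die: swing the arm in round its front). Origin at the centre of its underside
- side_cutters: pair of side cutters lying flat, 50 x 118 x 14 mm high; bystander. Origin at the centre of its underside

How it is judged:
At the end, for the whole second after the job is handed in: Both toppled dies stand still, flat on their base plates (tilt under 0.08 rad, underside within 6 mm of the bench), the heel edge of each within 80 mm of where it was; the third die and all bystanders are upright and within 20 mm of where they were (angle between each of die_1, die_2's own z axis and vertical below 0.08 rad and height (world z) of die_1 between -0.006 and 0.006 m and linear speed of each of die_1, die_2 below 0.01 m/s and angular speed of each of die_1, die_2 below 0.1 rad/s and distance of each of die_1_heel, die_2_heel from where it was at the start of the episode below 0.08 m and height (world z) of die_2 between -0.006 and 0.006 m and distance of each of die_3, loose_bolt, loose_roller, thin_spool, tally_counter, side_cutters from where it was at the start of the episode below 0.02 m and angle between each of die_3, loose_bolt, loose_roller, thin_spool, tally_counter, side_cutters's own z axis and vertical below 0.1 rad); the robot touches nothing.
It fails at once if die_1 is lifted off the bench (its heel edge rises more than 20 mm) (height (world z) of die_1_heel above 0.02 m).
It fails at once if die_1 is carried or shoved away (its heel edge goes more than 100 mm) (distance of die_1_heel from where it was at the start of the episode above 0.1 m).
It fails at once if die_2 is lifted off the bench (its heel edge rises more than 20 mm) (height (world z) of die_2_heel above 0.02 m).
It fails at once if die_2 is carried or shoved away (its heel edge goes more than 100 mm) (distance of die_2_heel from where it was at the start of the episode above 0.1 m).
It fails at once if a bystander is knocked over or pushed more than 20 mm (distance of any of die_3, loose_bolt, loose_roller, thin_spool, tally_counter, side_cutters from where it was at the start of the episode above 0.02 m or angle between any of die_3, loose_bolt, loose_roller, thin_spool, tally_counter, side_cutters's own z axis and vertical above 0.4 rad).
It also fails if it takes over 54 s, if anything falls off the work surface, if the arm or the gripper's body presses on something with over 40 N, if the wrist force passes 120 N, or if a joint passes its speed limit or range.

## Working session

There is one attempt and no reset: what is moved stays moved. The work goes in short steps, Python scripts to look and compute and a tool call to move; the robot and the scene stay as the last step left them, time stands still between calls to the robot, and variables do not carry over. Pictures are saved under pics/ and viewed, at most 10 in all, crops included, and the job is handed in when it is done.

Besides the shell and the picture viewer there is one more tool, called after "Request:" as name(argument=value, ...) on one line, values as JSON. servo_tool: Moves the arm, as the interface text tells. Its arguments: {"type":"object","properties":{"series":{"type":"string"},"squeeze":{"type":"number"}},"required":["series"]}

```bash
mkdir -p pics; ls; python3 - <<'E'
from rig import manip, eyes
import cv2
s=manip.get_state();print({k:s[k] for k in("clock","position","ee_rot","width","contact_force")})
for n in("scene","side","wrist"):
    print(n,eyes.camera_info(n)); cv2.imwrite(f"pics/{n}0.png",eyes.get_image(n)[:,:,::-1])
E
```

```text
pics
{'clock': 0.0, 'position': array([0.20757169, 0.5356627 , 0.23044845]), 'ee_rot': array([-2.70577117e-04,  1.83856794e-01,  9.82952620e-01, -8.67698927e-04]), 'width': 0.0851122493921766, 'contact_force': array([0.48297441, 0.39759125, 0.65675822])}
scene {'fx': 445.4853435227801, 'fy': 445.4853435227801, 'cx': 313.8992348872545, 'cy': 189.6333088992196, 'eye': array([-0.15233174, -0.4275259 ,  0.99864744]), 'orientation': array([-0.32499638,  0.8267306 , -0.42954241,  0.16244131])}
side {'fx': 364.2821000555531, 'fy': 364.2821000555531, 'cx': 322.71757043863187, 'cy': 193.10404029740837, 'eye': array([0.70598656, 0.59310988, 1.03425863]), 'orientation': array([-0.04138769,  0.16385692,  0.95313963, -0.25092391])}
wrist {'fx': 335.2362404355971, 'fy': 335.2362404355971, 'cx': 316.32111379697733, 'cy': 197.28089252643804, 'eye': array([0.13517769, 0.5629212 , 0.3723558 ]), 'orientation': array([0.12870087, 0.81500562, 0.55821024, 0.08719659])}
```

View pics/scene0.png

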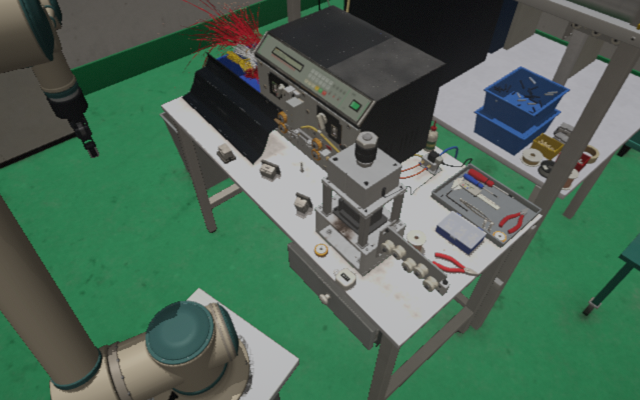

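View pics/side0.png

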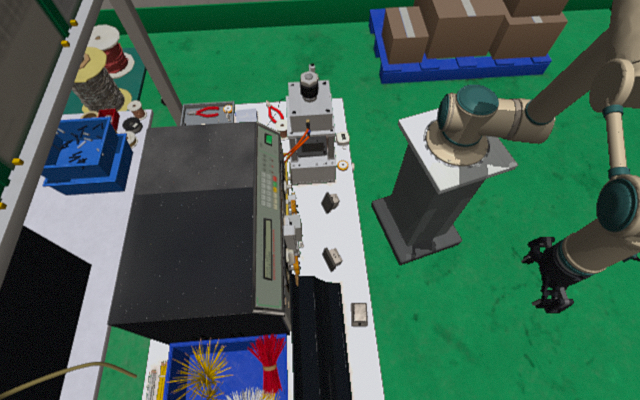

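Scene view: three dies at (226,152), (269,169), (302,203); bolt at (301,167); press to the right of them. The side view shows the same dies at (359,314), (332,258), (330,202). Next I'll zoom in on both.

```bash
cat > h.py <<'E'
import numpy as np
from scipy.spatial.transform import Rotation as R
def rot(q): return R.from_quat(np.r_[q[1:],q[0]]).as_matrix()
def ray(ci,u,v):
    d=rot(ci["orientation"])@np.array([(u-ci["cx"])/ci["fx"],(v-ci["cy"])/ci["fy"],1]); return np.array(ci["eye"]),d
def plane(ci,u,v,z=0):
    e,d=ray(ci,u,v); return e+d*(z-e[2])/d[2]
def proj(ci,p):
    c=rot(ci["orientation"]).T@(np.array(p)-ci["eye"]); return np.array([ci["fx"]*c[0]/c[2]+ci["cx"],ci["fy"]*c[1]/c[2]+ci["cy"]])
E
python3 - <<'E'
from h import *; from rig import eyes; import cv2
a=cv2.imread("pics/scene0.png");b=cv2.imread("pics/side0.png")
def z(i,x,y,w,h,k): return cv2.resize(i[y:y+h,x:x+w],None,fx=k,fy=k,interpolation=cv2.INTER_CUBIC)
# scene crop x 205..335,y135..225 ; side crop x 300..380 y 180..330
A=z(a,255,150,66,75,6);B=z(b,312,182,60,75,6)
C=np.hstack([A,B]); cv2.imwrite("pics/z1.png",C); print(C.shape)
cs,cd=eyes.camera_info("scene"),eyes.camera_info("side")
for u,v in((226,154),(269,170),(302,204),(301,171)): print(plane(cs,u,v,.0))
for u,v in((359,314),(332,258),(330,202)): print(plane(cd,u,v,.0))
E
```

```text
(450, 756, 3)
[ 5.55899302e-01  4.42746874e-01 -1.11022302e-16]
[0.57874065 0.27858946 0.        ]
[0.52375239 0.10779925 0.        ]
[0.63310393 0.19224817 0.        ]
[0.54771407 0.43377882 0.        ]
[0.56222935 0.25841859 0.        ]
[0.50345741 0.07983491 0.        ]
```

View pics/z1.png

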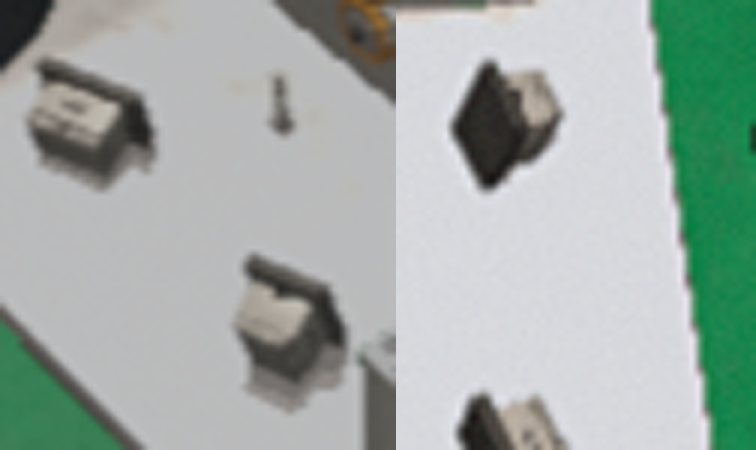

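Zoomed: both dies lie with the block toward the robot and the plate on the far side. The far-left one looks wide and low (die_1) and the near one tall (die_2). The bolt stands beyond, between them. I'll bring the hand in closer and shut the fingers.

Request:
servo_tool(series="-0.032 -0.025 0 0 0 0 1; -0.064 -0.05 0 0 0 0 1; -0.096 -0.075 0 0 0 0 1; -0.128 -0.1 0 0 0 0 1; -0.16 -0.125 0 0 0 0 1")

```text
clock: 0.65
position: [0.3122, 0.3603, 0.2311]
ee_rot: [0.0, 0.184, 0.983, -0.0]
contact_force: [0.7, 0.3, 0.2]
width: 0.0121
gripper_force: 0.0
```

Request:
servo_tool(series="-0.032 -0.025 0 0 0 0 1; -0.064 -0.05 0 0 0 0 1; -0.096 -0.075 0 0 0 0 1; -0.128 -0.1 0 0 0 0 1; -0.16 -0.125 0 0 0 0 1")

```text
clock: 1.15
position: [0.4163, 0.1859, 0.2312]
ee_rot: [-0.0, 0.184, 0.983, 0.0]
contact_force: [0.6, 0.1, 0.3]
width: -0.0
gripper_force: 0.0
```

Request:
servo_tool(series="0 0 0 0 0 0 1; 0 0 0 0 0 0 1; 0 0 0 0 0 0 1")

```text
clock: 1.45
position: [0.4152, 0.1881, 0.2311]
ee_rot: [-0.0, 0.184, 0.983, 0.0]
contact_force: [0.4, 1.0, 0.1]
width: -0.0001
gripper_force: 0.0
```

```bash
python3 - <<'E'
from h import *; from rig import manip,eyes; import cv2,json
s=manip.get_state();print(s["clock"],s["position"],s["ee_rot"],s["width"])
ci=eyes.camera_info("wrist");im=eyes.get_image("wrist");cv2.imwrite("pics/w1.png",im[:,:,::-1])
json.dump({k:np.array(v).tolist() for k,v in ci.items()},open("w1.json","w"));print(ci)
E
```

```text
1.45 [0.41517568 0.18807233 0.2311308 ] [-4.91515462e-04  1.83605482e-01  9.82999863e-01  2.34579394e-04] -6.083629230056866e-05
{'fx': 335.2362404355971, 'fy': 335.2362404355971, 'cx': 316.32111379697733, 'cy': 197.28089252643804, 'eye': array([0.34274065, 0.21494525, 0.37301845]), 'orientation': array([0.12779063, 0.81501129, 0.55832437, 0.08775   ])}
```

View pics/w1.png

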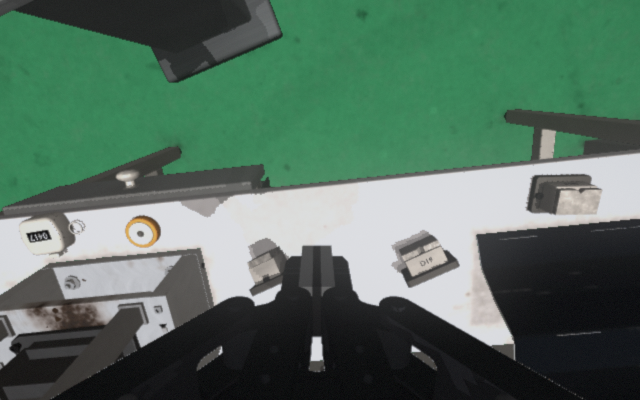

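Wrist view (upside-down: down is forward): near die at (268,265) partly hidden by the hand, far die at (425,258), standing die at (565,195), roller at (142,232), press at lower left. I'll zoom in on both dies.

```bash
python3 - <<'E'
import cv2,numpy as np
a=cv2.imread("pics/w1.png")
z=lambda x,y,w,h,k:cv2.resize(a[y:y+h,x:x+w],None,fx=k,fy=k,interpolation=cv2.INTER_CUBIC)
cv2.imwrite("pics/z2.png",np.hstack([z(235,230,50,70,8),z(385,225,50+0,70,8)]))
cv2.imwrite("pics/z2.png",np.hstack([z(240,230,45,70,6),z(385,225,80,70,6)]))
E
```

```text
(no output)
```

View pics/z2.png

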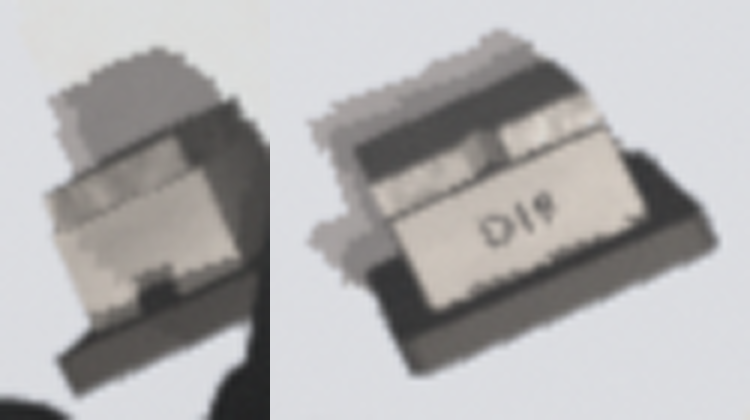

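Zoom: die_2 (left panel) has its block's upper edge from (55,230) to (205,165). For die_1 (right panel) that edge runs from (395,215) to (605,127), and the plate's top far edge from (415,375) to (715,240). I'll turn these into points and check the sizes.

```bash
python3 - <<'E'
from h import *; import json
ci=json.load(open("w1.json"))
L=lambda x,y:(240+x/6,230+y/6); Rr=lambda x,y:(385+(x-270)/6,225+y/6)
def seg(n,f,a,b,z):
    p,q=plane(ci,*f(*a),z),plane(ci,*f(*b),z);d=q-p
    n2=np.array([-d[1],d[0]])/np.hypot(*d[:2])
    print(n,"ends",p[:2].round(4),q[:2].round(4),"mid",((p+q)/2)[:2].round(4),"len",np.linalg.norm(d).round(4),"normal deg",np.degrees(np.arctan2(n2[1],n2[0])).round(1)%180)
seg("d1 edge",Rr,(395,215),(605,127),.0315)
seg("d1 platefar",Rr,(415,375),(715,240),.045)
seg("d2 edge",L,(55,230),(205,165),.042)
seg("d2 platefar left part",L,(75,397),(210,335),.061)
E
```

```text
d1 edge ends [0.5531 0.243 ] [0.5495 0.2849] mid [0.5513 0.264 ] len 0.0421 normal deg 4.800000000000011
d1 platefar ends [0.5784 0.2358] [0.5709 0.2951] mid [0.5746 0.2655] len 0.0598 normal deg 7.199999999999989
d2 edge ends [0.4926 0.0769] [0.4903 0.1082] mid [0.4914 0.0925] len 0.0314 normal deg 4.199999999999989
d2 platefar left part ends [0.5161 0.074 ] [0.5131 0.1017] mid [0.5146 0.0879] len 0.0279 normal deg 6.199999999999989
```

Sizes check out. die_1: push direction about 6° left of +x, heel ≈ (0.585, 0.268). die_2: heel ≈ (0.534, 0.097), same direction. Next I'll align the yaw and move behind die_1.

Request:
servo_tool(series="-0.004 0.02 0.02 0 0 -6.8 1; -0.009 0.04 0.04 0 0 -13.6 1; -0.013 0.06 0.06 0 0 -20.4 1; -0.017 0.08 0.08 0 0 -27.2 1; -0.017 0.08 0.08 0 0 -27.2 1")

```text
clock: 2.0
position: [0.4594, 0.2582, 0.1487]
ee_rot: [-0.002, -0.055, 0.999, -0.0]
contact_force: [0.1, -0.3, -0.1]
width: -0.0004
gripper_force: 0.0
```

Request:
servo_tool(series="0 0 0 0 -8 0 1; 0 0 0 0 -16 0 1; 0 0 0 0 -24 0 1; 0 0 0 0 -32 0 1; 0 0 0 0 -40 0 1")

```text
clock: 2.5
position: [0.4619, 0.2472, 0.1517]
ee_rot: [0.296, -0.044, 0.954, 0.004]
contact_force: [0.7, -2.0, -0.2]
width: -0.0003
gripper_force: 0.0
```

Request:
servo_tool(series="0 0 0 0 -5 0 1; 0 0 0 0 -5 0 1; 0 0 0 0 -5 0 1")

```text
clock: 2.8
position: [0.4631, 0.2474, 0.1513]
ee_rot: [0.336, -0.044, 0.941, 0.005]
contact_force: [-0.5, -0.3, -0.3]
width: 0.0
gripper_force: 0.0
```

```bash
python3 - <<'E'
from h import *; from rig import manip,eyes
s=manip.get_state();print(s["clock"],s["position"],s["qpos"].round(2),s["contact_force"].round(1));print(rot(s["ee_rot"]).round(3))
E
```

```text
2.8 [0.46309427 0.24737667 0.15134061] [ 0.57  0.09  2.23 -1.01  0.37 -0.21] [-0.5 -0.3 -0.3]
[[-0.771 -0.087  0.631]
 [-0.08   0.996  0.039]
 [-0.632 -0.02  -0.774]]
```

Request:
servo_tool(series="0.015 0.003 0.031 0 0 0 1; 0.03 0.006 0.062 0 0 0 1; 0.045 0.009 0.093 0 0 0 1; 0.059 0.0115 0.124 0 0 0 1; 0.059 0.0115 0.124 0 0 0 1")

```text
clock: 3.3
position: [0.5087, 0.2702, 0.0743]
ee_rot: [0.3, -0.042, 0.953, 0.002]
contact_force: [-0.4, -0.0, 1.1]
width: -0.0
gripper_force: 0.0
```

Request:
servo_tool(series="0 0 0 0 0 0 1; 0 0 0 0 0 0 1")

```text
clock: 3.5
position: [0.5069, 0.2693, 0.0744]
ee_rot: [0.3, -0.043, 0.953, 0.001]
contact_force: [-0.3, 0.1, 1.2]
width: -0.0
gripper_force: 0.0
```

```bash
python3 - <<'E'
from h import *; from rig import manip,eyes; import cv2
s=manip.get_state();print(s["clock"],s["position"],s["qpos"].round(2),s["contact_force"].round(1));print(rot(s["ee_rot"]).round(3))
w=eyes.get_image("wrist")[:,:,::-1]; sd=eyes.get_image("side")[:,:,::-1]; sc=eyes.get_image("scene")[:,:,::-1]
z=lambda a,x,y,W,H,k:cv2.resize(a[y:y+H,x:x+W],None,fx=k,fy=k,interpolation=cv2.INTER_CUBIC)
cv2.imwrite("pics/c1.png",np.vstack([w[:,:].copy()[100:350],np.hstack([z(sd,310,230,80,60,4),z(sc,240,145,80,60,4)])]))
E
```

```text
3.5 [0.50689002 0.26931268 0.07442485] [ 0.54  0.28  2.19 -1.18  0.29 -0.04] [-0.3  0.1  1.2]
[[-0.817 -0.082  0.571]
 [-0.081  0.996  0.028]
 [-0.571 -0.023 -0.82 ]]
```

View pics/c1.png

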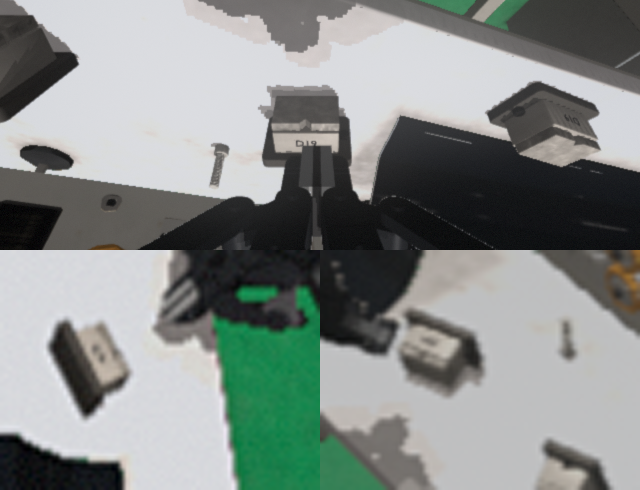

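The fingertip is lined up with die_1; the bolt is off to the left of the picture and clear. Joint 4 is at its limit, so I'll use less tilt (about 22°).

Request:
servo_tool(series="0.01 -0.002 0.006 0 6 0 1; 0.022 -0.004 0.016 0 12 0 1; 0.033 -0.006 0.028 0 13 0 1; 0.043 -0.008 0.039 0 13 0 1; 0.043 -0.008 0.039 0 13 0 1")

```text
clock: 4.15
position: [0.4939, 0.258, 0.0161]
ee_rot: [0.188, -0.042, 0.981, -0.004]
contact_force: [-0.5, -1.4, 0.0]
width: -0.0002
gripper_force: 0.0
```

Request:
servo_tool(series="0 0 0 0 0 0 1; 0 0 0 0 0 0 1")

```text
clock: 4.35
position: [0.4947, 0.2593, 0.0184]
ee_rot: [0.19, -0.043, 0.981, -0.003]
contact_force: [0.3, -0.8, 0.8]
width: 0.0001
gripper_force: 0.0
```

```bash
python3 - <<'E'
from h import *; from rig import manip,eyes; import cv2
s=manip.get_state();print(s["clock"],s["position"],s["qpos"].round(2),s["contact_force"].round(1));print(rot(s["ee_rot"]).round(3))
E
```

```text
4.35 [0.49469729 0.25931018 0.01839932] [ 0.46  0.36  2.12 -0.48  0.35 -0.77] [ 0.3 -0.8  0.8]
[[-0.924 -0.083  0.374]
 [-0.086  0.996  0.01 ]
 [-0.373 -0.023 -0.928]]
```

Request:
servo_tool(series="-0.011 0 0.0045 0 0 0 1; -0.022 0 0.009 0 0 0 1; -0.03 0.001 0.012 0 0 0 1; -0.035 0.001 0.014 0 0 0 1; -0.038 0.001 0.0153 0 0 0 1")

```text
clock: 4.85
position: [0.5355, 0.2634, 0.0174]
ee_rot: [0.189, -0.043, 0.981, -0.004]
contact_force: [-3.6, 1.2, 2.0]
width: 0.0002
gripper_force: 1.7
```

Request:
servo_tool(series="0 0 0 0 0 0 1")

```text
clock: 4.95
position: [0.5353, 0.2633, 0.0171]
ee_rot: [0.189, -0.043, 0.981, -0.004]
contact_force: [-0.5, -0.2, -0.5]
width: -0.0
gripper_force: 0.0
```

```bash
python3 - <<'E'
from h import *; from rig import manip,eyes; import cv2
s=manip.get_state();print(s["clock"],s["position"],s["contact_force"].round(1))
w=eyes.get_image("wrist")[:,:,::-1]; sd=eyes.get_image("side")[:,:,::-1]; sc=eyes.get_image("scene")[:,:,::-1]
z=lambda a,x,y,W,H,k:cv2.resize(a[y:y+H,x:x+W],None,fx=k,fy=k,interpolation=cv2.INTER_CUBIC)
cv2.imwrite("pics/c2.png",np.vstack([w[:,:].copy()[100:350],np.hstack([z(sd,310,230,80,60,4),z(sc,240,145,80,60,4)])]))
E
```

```text
4.95 [0.53526536 0.2633352  0.01714783] [-0.5 -0.2 -0.5]
```

View pics/c2.png

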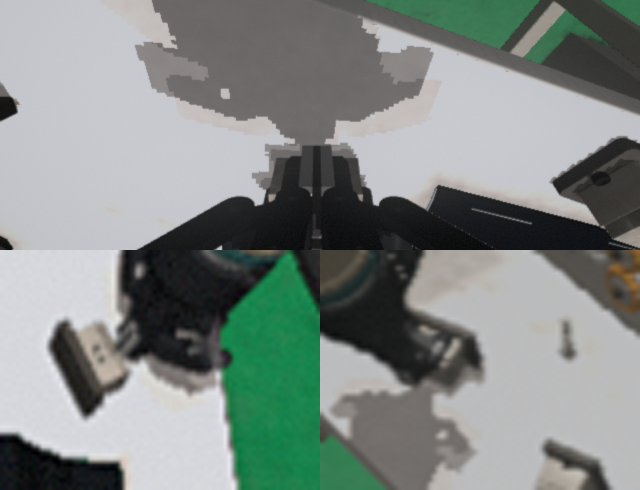

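Contact on die_1's end face, centred, and the die hasn't moved. Now the arc.

Request:
servo_tool(series="-0.004 0 -0.0022 0 0 0 1; -0.0077 0 -0.0042 0 0 0 1; -0.0116 0 -0.0058 0 0 0 1; -0.0152 0 -0.0075 0 0 0 1; -0.019 0 -0.0088 0 0 0 1")

```text
clock: 5.6
position: [0.5501, 0.2651, 0.0331]
ee_rot: [0.19, -0.043, 0.981, -0.003]
contact_force: [-0.2, -0.6, -0.0]
width: -0.0001
gripper_force: 0.4
```

```bash
python3 - <<'E'
from h import *; from rig import manip,eyes; import cv2
s=manip.get_state();print(s["clock"],s["position"],s["contact_force"].round(1),s["gripper_force"])
w=eyes.get_image("wrist")[:,:,::-1]; sd=eyes.get_image("side")[:,:,::-1]; sc=eyes.get_image("scene")[:,:,::-1]
z=lambda a,x,y,W,H,k:cv2.resize(a[y:y+H,x:x+W],None,fx=k,fy=k,interpolation=cv2.INTER_CUBIC)
cv2.imwrite("pics/c3.png",np.vstack([w[:,:].copy()[200:350],np.hstack([z(sd,310,230,80,60,4),z(sc,240,145,80,60,4)])]))
E
```

```text
5.6 [0.5501391  0.26514323 0.03305041] [-0.2 -0.6 -0. ] 0.4228027212008101
```

View pics/c3.png

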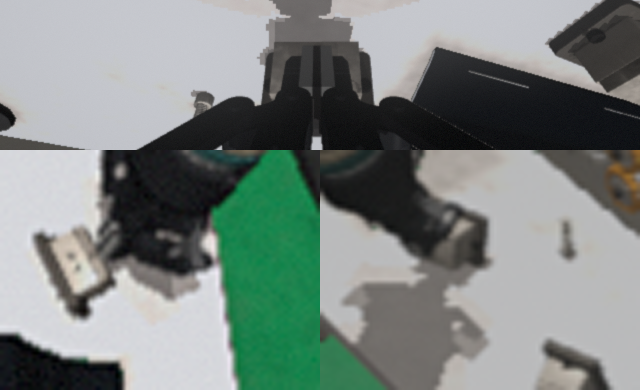

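die_1 is tilting up with its heel nearly in place. Continuing the arc past balance.

Request:
servo_tool(series="-0.0037 0 -0.001 0 0 0 1; -0.0076 0 -0.0016 0 0 0 1; -0.0115 0 -0.0018 0 0 0 1; -0.0155 0 -0.0018 0 0 0 1; -0.0193 0 -0.0014 0 0 0 1")

```text
clock: 6.25
position: [0.568, 0.267, 0.0416]
ee_rot: [0.19, -0.043, 0.981, -0.003]
contact_force: [-0.9, 0.2, 0.2]
width: -0.0002
gripper_force: 0.0
```

Request:
servo_tool(series="-0.0053 0 0.0011 0 0 0 1; -0.0103 0 0.0028 0 0 0 1; -0.0148 0 0.0049 0 0 0 1; -0.0193 0 0.0072 0 0 0 1; -0.0193 0 0.0072 0 0 0 1")

```text
clock: 6.75
position: [0.5886, 0.2686, 0.0416]
ee_rot: [0.19, -0.043, 0.981, -0.003]
contact_force: [-0.2, -0.1, 0.3]
width: 0.0003
gripper_force: 0.0
```

```bash
python3 - <<'E'
from h import *; from rig import manip,eyes; import cv2
s=manip.get_state();print(s["clock"],s["position"],s["contact_force"].round(1),s["gripper_force"])
w=eyes.get_image("wrist")[:,:,::-1]; sd=eyes.get_image("side")[:,:,::-1]; sc=eyes.get_image("scene")[:,:,::-1]
z=lambda a,x,y,W,H,k:cv2.resize(a[y:y+H,x:x+W],None,fx=k,fy=k,interpolation=cv2.INTER_CUBIC)
cv2.imwrite("pics/c4.png",np.vstack([w[:,:].copy()[200:350],np.hstack([z(sd,310,230,80,60,4),z(sc,240,145,80,60,4)])]))
E
```

```text
6.75 [0.58859702 0.26859092 0.04164482] [-0.2 -0.1  0.3] 0.0
```

View pics/c4.png

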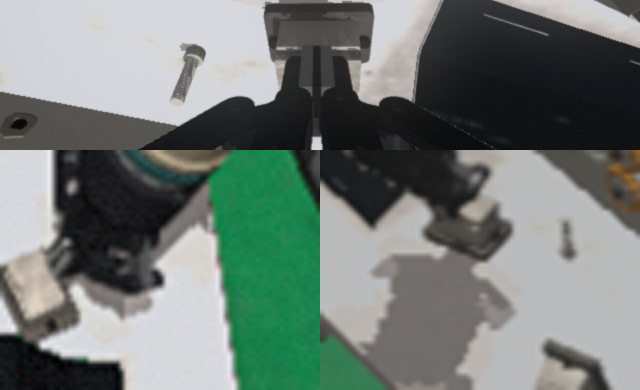

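die_1 now stands: its plate is flat at (318,20) in the wrist view and the bolt is untouched. Retracting and moving to die_2.

Request:
servo_tool(series="0.02 -0.001 -0.019 0 0 0 1; 0.045 -0.002 -0.042 0 0 0 1; 0.07 -0.003 -0.066 0 0 0 1; 0.1 -0.004 -0.094 0 0 0 1; 0.1 -0.004 -0.094 0 0 0 1")

```text
clock: 7.4
position: [0.4555, 0.2536, 0.0922]
ee_rot: [0.188, -0.044, 0.981, -0.004]
contact_force: [0.9, 0.3, -0.8]
width: 0.0001
gripper_force: 0.0
```

Request:
servo_tool(series="0.008 -0.035 -0.002 0 0 0 1; 0.016 -0.075 -0.005 0 0 0 1; 0.025 -0.115 -0.007 0 0 0 1; 0.036 -0.165 -0.01 0 0 0 1; 0.036 -0.165 -0.01 0 0 0 1")

```text
clock: 7.9
position: [0.4363, 0.0841, 0.0912]
ee_rot: [0.189, -0.04, 0.981, -0.004]
contact_force: [-0.5, -0.5, 0.4]
width: 0.0001
gripper_force: 0.0
```

Request:
servo_tool(series="0 0 0 0 0 0 1; 0 0 0 0 0 0 1; 0 0 0 0 0 0 1")

```text
clock: 8.2
position: [0.4377, 0.0882, 0.0916]
ee_rot: [0.19, -0.044, 0.981, -0.003]
contact_force: [0.8, 0.3, 1.5]
width: -0.0002
gripper_force: 0.0
```

```bash
python3 - <<'E'
from h import *; from rig import manip,eyes; import cv2
s=manip.get_state();print(s["clock"],s["position"],s["qpos"].round(2),s["contact_force"].round(1));M=rot(s["ee_rot"]);print(M.round(3))
t=np.array([.437,.0868,.0296]);print("to pre",(M.T@(t-s["position"])).round(4))
E
```

```text
8.2 [0.43770626 0.08823653 0.09161853] [ 0.05  0.07  2.27 -0.02  0.42 -1.59] [0.8 0.3 1.5]
[[-0.924 -0.084  0.373]
 [-0.087  0.996  0.01 ]
 [-0.372 -0.023 -0.928]]
to pre [0.0239 0.     0.0573]
```

Request:
servo_tool(series="0.008 0 0.019 0 0 0 1; 0.016 0 0.038 0 0 0 1; 0.024 0 0.057 0 0 0 1; 0.024 0 0.057 0 0 0 1; 0.024 0 0.057 0 0 0 1")

```text
clock: 8.7
position: [0.4364, 0.0869, 0.0295]
ee_rot: [0.189, -0.044, 0.981, -0.003]
contact_force: [0.3, 0.4, 0.5]
width: -0.0002
gripper_force: 0.0
```

Request:
servo_tool(series="-0.01 0 0.004 0 0 0 1; -0.02 0 0.008 0 0 0 1; -0.028 0.001 0.011 0 0 0 1; -0.032 0.001 0.0128 0 0 0 1; -0.035 0.001 0.014 0 0 0 1")

```text
clock: 9.2
position: [0.4746, 0.0901, 0.0299]
ee_rot: [0.19, -0.043, 0.981, -0.003]
contact_force: [-0.3, 0.7, 0.8]
width: -0.0001
gripper_force: 0.0
```

Request:
servo_tool(series="-0.0008 0 0.0003 0 0 0 1; -0.0017 0 0.0007 0 0 0 1; -0.0025 0 0.001 0 0 0 1")

```text
clock: 9.5
position: [0.4758, 0.0902, 0.0294]
ee_rot: [0.189, -0.043, 0.981, -0.003]
contact_force: [-1.6, 0.0, 1.6]
width: -0.0003
gripper_force: 0.5
```

Contact with die_2 where predicted. Starting the arc.

Request:
servo_tool(series="-0.0056 0 -0.0021 0 0 0 1; -0.0099 0 -0.0043 0 0 0 1; -0.0144 0 -0.0062 0 0 0 1; -0.0191 0 -0.0076 0 0 0 1; -0.0239 0 -0.0087 0 0 0 1")

```text
clock: 10.0
position: [0.4957, 0.0923, 0.0471]
ee_rot: [0.19, -0.043, 0.981, -0.003]
contact_force: [-0.7, -0.7, 0.0]
width: -0.0001
gripper_force: 0.3
```

Request:
servo_tool(series="-0.0049 0 -0.0006 0 0 0 1; -0.0097 0 -0.0008 0 0 0 1; -0.0147 0 -0.0007 0 0 0 1; -0.0195 0 0 0 0 0 1; -0.0243 0 0.001 0 0 0 1")

```text
clock: 10.5
position: [0.5189, 0.0944, 0.055]
ee_rot: [0.19, -0.043, 0.981, -0.003]
contact_force: [0.4, 0.3, 0.0]
width: -0.0001
gripper_force: 0.0
```

Request:
servo_tool(series="-0.0049 0 0.0015 0 0 0 1; -0.0095 0 0.0033 0 0 0 1; -0.014 0 0.0053 0 0 0 1; -0.0185 0 0.0075 0 0 0 1; -0.0185 0 0.0075 0 0 0 1")

```text
clock: 11.0
position: [0.539, 0.096, 0.0547]
ee_rot: [0.19, -0.043, 0.981, -0.003]
contact_force: [0.1, 0.9, 0.0]
width: 0.0004
gripper_force: 0.0
```

```bash
python3 - <<'E'
from h import *; from rig import manip,eyes; import cv2
s=manip.get_state();print(s["clock"],s["position"],s["contact_force"].round(1),s["gripper_force"])
w=eyes.get_image("wrist")[:,:,::-1]; sd=eyes.get_image("side")[:,:,::-1]; sc=eyes.get_image("scene")[:,:,::-1]
for n,i in(("w",w),("sd",sd),("sc",sc)): cv2.imwrite(f"pics/p2_{n}.png",i)
# coarse brightness of side crop around the old die_2 plate vs start
a=cv2.imread("pics/side0.png").mean(2)[188:218,312:350];b=sd.mean(2)[188:218,312:350]
for r in range(0,30,3): print(a[r,::3].astype(int),b[r,::3].astype(int))
E
```

```text
11.0 [0.53897656 0.0960348  0.05469564] [0.1 0.9 0. ] 0.0
[216 217 217 215 218 216 216 217 216 216 216 218 217] [222 222 224 130  20  24  22  18  27  31  20 121 120]
[218 215 218 217 220 193 220 218 217 217 215 216 216] [222 221 220  70  21  25  20  19  22  32  60 122 120]
[215 217 216 216 209  43 162 161 161 219 216 216 217] [221 218 224  92  34  16  20  85 115  74 115 122 121]
[216 218 216 218  83  38  68 154 134 216 216 218 218] [221 221 197  73  34  23  33  33  78  68  73 119 117]
[217 216 216 210  38  40  55 146 169 148 217 218 215] [221 224 171  91  14  36  23  23  19  35  72 108 213]
[217 217 218 109  39  41  41  50  75 206 218 217 217] [224 179 114  83  97 125 125 126 117 125 127 223 219]
[218 218 216 222  36  43  40  62  84 221 217 218 215] [166 166 177 104 122 121 125 123 123 118 216 219 218]
[217 217 216 219 100  43  39 158 222 217 215 216 216] [201 179 177 123 210 145 120 126 120 152 224 218 220]
[216 216 216 218 222  36 183 217 218 216 216 216 217] [184 131 118  92  78 226 170 118 148 155 157 221 222]
[215 216 217 217 217 219 218 217 217 217 217 218 217] [ 93  86  85  80 144 222 220 221 181 220 225 222 221]
```

Request:
servo_tool(series="0.02 -0.001 -0.019 0 0 0 1; 0.045 -0.002 -0.042 0 0 0 1; 0.07 -0.003 -0.066 0 0 0 1; 0.1 -0.004 -0.094 0 0 0 1; 0.1 -0.004 -0.094 0 0 0 1")

```text
clock: 11.65
position: [0.4051, 0.0824, 0.1046]
ee_rot: [0.188, -0.043, 0.981, -0.003]
contact_force: [0.3, 0.0, 0.0]
width: 0.0001
gripper_force: 0.0
```

Request:
servo_tool(series="0 0.03 -0.02 0 0 0 1; 0 0.06 -0.04 0 0 0 1; 0 0.09 -0.06 0 0 0 1; 0 0.09 -0.06 0 0 0 1; 0 0.09 -0.06 0 0 0 1")

```text
clock: 12.15
position: [0.381, 0.1725, 0.1585]
ee_rot: [0.19, -0.044, 0.981, -0.003]
contact_force: [-0.5, -0.6, -0.1]
width: 0.0002
gripper_force: 0.0
```

```bash
python3 - <<'E'
from h import *; from rig import manip,eyes; import cv2
s=manip.get_state();print(s["clock"],s["position"],s["contact_force"].round(1))
w=eyes.get_image("wrist")[:,:,::-1]; sd=eyes.get_image("side")[:,:,::-1]; sc=eyes.get_image("scene")[:,:,::-1]
z=lambda a,x,y,W,H,k:cv2.resize(a[y:y+H,x:x+W],None,fx=k,fy=k,interpolation=cv2.INTER_CUBIC)
cv2.imwrite("pics/fin.png",np.hstack([np.vstack([z(sd,300,180,80,140,4)]),np.vstack([z(sc,215,140,110,100,4),w[160:320,100:540]])]))
E
```

```text
12.15 [0.38104264 0.17247679 0.15854701] [-0.5 -0.6 -0.1]
```

View pics/fin.png

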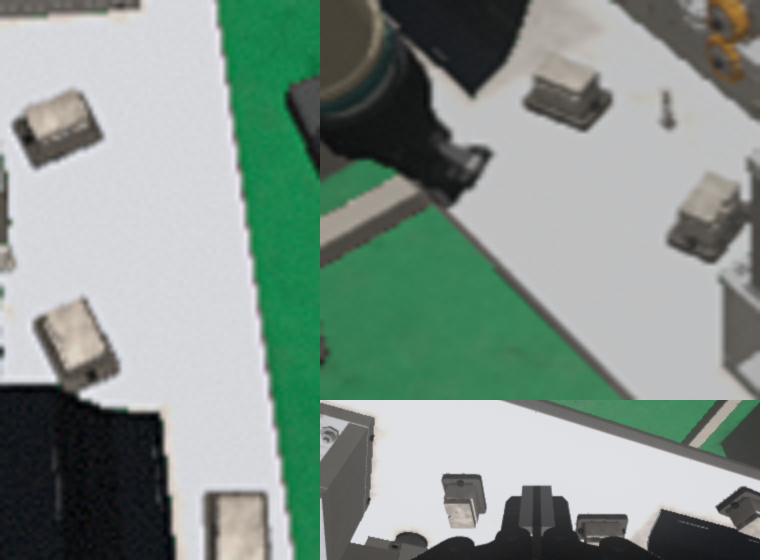

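All three dies stand on their plates; the bolt stands where it was. Handing in.

```bash
python3 -c "
from rig import manip; print(manip.sign_off())"
```

```text
the job is handed in; nothing more can be done
None
```

I pushed die_1 and die_2 back up onto their base plates about where they lay, and the last images show all three dies upright and the bolt in place. I handed the job in soon after the 12 s mark; no verdict came back.

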